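# Turn off the tea stove and take the kettle off

### The job

Tea is done: turn the stove's knob anticlockwise all the way to its off stop, then swing the kettle's folded handle upright, lift the kettle off the stove and set it down gently, upright, with its whole base on the round wooden board on the other side. Keep the kettle level all the while, leave it standing there released, and leave the bowls, the jar and the box where they are.

Things in the scene. Friction and masses are not known exactly. Their poses are not given: they have to be found in the camera images.
- stove: Fixed grey tea stove left or right of the middle, turned a little: a flat box 290 mm long (its x), 200 mm wide (its y), deck 50 mm above the table; origin at the centre of its underside. The knob is at x = -98 mm, y = 0 (the robot's end), the kettle's plate at x = +55 mm.
- stove_plate (a point): Centre of the stove's round dark glass plate, radius 78 mm, on its top, 54 mm above the table. Three steel lugs at 61 mm from this point, 6 mm higher than the plate, keep the kettle's foot from sliding off.
- knob (a joint): Turn of the stove's black knob (upright axis), rad: 0 is off, the hard end stop fully anticlockwise seen from above; grows clockwise, to 3.0. Starts at 1.8 to 2.6, more than one comfortable grasp turns: let go and take it again. Stays where left, friction 0.06 N m. At 0 the grip bar lies along the stove's x, white mark to the robot's end; at q it is turned by -q about z from there.
- knob_grip (a point): Where to grip the knob: on its axis, 87 mm above the table, 7 mm under the top of its grip bar. The bar is upright, 53 mm long, 14 mm thick, 32 mm tall (62 to 94 mm above the table), on a disc of radius 28 mm.
- kettle: Loose round steel kettle, 0.6 to 0.85 kg, on the stove's plate; origin at the centre of its underside, z up. Foot radius 53 mm, belly radius 67 mm at 45 mm height, shoulder radius 52 mm at 82 mm, flat lid, top 101 mm. The spout points to its -y, tip 110 mm from the axis, 90 mm high. The handle's hinge axis lies along its y, 80 mm above its origin.
- bail (a joint): The kettle's hinged handle (bail), rad: 0 is upright over the kettle's centre, positive leans to the kettle's +x (away from the robot), range -1.2 to 1.2. Starts folded at 0.75 to 1.0. Hinge friction 0.04 N m: it stays where left. Swing it with a loose hold, so that the bar can turn between the fingers; a hard grip or straight pull on the folded bail drags or tilts the kettle.
- bail_hinge (a point): Middle of the bail's hinge axis, on the kettle's centre line 80 mm above its underside.
- bail_grip (a point): Centre of the bail's black round grip bar, 18 mm diameter, 90 mm long, parallel to the kettle's y axis, 90 mm from the hinge axis. With the bail upright it is straight above the kettle's centre, 170 mm above the underside.
- board: Fixed round wooden board, radius 88 mm, 18 mm thick, flat on the table on the other side from the stove; origin at the centre of its underside, its top is 18 mm higher.
- bowl_a: Bystander: dark glazed bowl, rim radius 55 mm, 50 mm high, beyond the work; origin at the centre of its underside.
- bowl_b: Bystander: dark glazed bowl, rim radius 50 mm, 60 mm high, beyond the work; origin at the centre of its underside.
- caddy: Bystander: white lidded jar, radius 42 mm, 120 mm high, far left; origin at the centre of its underside.
- gift_box: Bystander: dark blue box 160 x 120 x 70 mm, far right; origin at the centre of its underside.
Things that resemble listed ones, but are neither listed nor needed, are in the scene too. Of the things like the kettle, leave any that is pink or yellow; of the rest the larger one is meant.

How it is judged:
By the outcome, as a careful person would: the job done as asked, in the order asked, and still so for the second after the job is handed in, with the robot touching nothing.
It also fails if it takes over 72 s, if anything falls off the work surface, if the arm or the gripper's body presses on something with over 40 N, if the wrist force passes 120 N, or if a joint passes its speed limit or range.

### The arm

A 6-joint arm with a two-finger parallel gripper is mounted at the origin on the work surface. World frame = base frame: x ahead of the robot, y to its left, z up, the work surface at z = 0. Lengths are in m, angles in rad, forces in N, time in s.
With the tool pointing down it reaches from about 0.35 to 0.875 m from the base axis. Payload 15.5 kg.
Tool frame: the origin (TCP) lies between the finger pads; the fingertips stand bot.nose_length ahead of it and the grasp point (between the pads) lies 5 mm behind it (bot.nose_length is the distance from the TCP to the fingertips, in m); z points along the fingers, y is the line along which they close (so a half turn about z gives the same grasp; the last joint's range is limited). The gripper opens to 85 mm and grips with 20 to 120 N. Pads are 22 mm wide; open, the fingers measure 114 mm over their backs; the gripper's body (76 mm by 85 mm) begins 54 mm behind the grasp point. The pads swing forward as they close: fully open they stand 13 mm farther back than shut.
Start: joints at [1.042, 0.494, 1.345, -0, 1.302, -0.096], TCP at [0.262, 0.567, 0.245] pointing down, gripper open.
Joint ranges: [-2.91, 2.91], [-0.82, 2.16], [0.22, 2.67], [-1.22, 4.37], [0.12, 2.79], [-3.08, 3.08]. Speed limits (rad/s): [1.89, 1.89, 2.57, 3.01, 3.01, 3.01].

### API

Orientations are given as a rotation vector (axis times angle).
In Python, from station import state, vision, bot gives the robot as it stands.
- The arm moves only by the tool send_rows, never from a script. Its argument "deltas" is a list of rows, each a list of 3 entries, a list of its own where there are three numbers: the turn, a rotation vector about the tool's x, y, z in units of 8 degrees (1.0 is 8 degrees), then the shift along the tool's x, y, z in cm, then the finger opening in cm, from 0 to 8.54. In form: [[[rx, ry, rz], [dx, dy, dz], hand], ...]. A call has 1 to 20 rows; each row is the pose to reach, as a shift and turn from the pose commanded when the call began, along the tool's axes at that moment; what a row does not reach only later rows make up. A row lasts 1/10 s, in which the tool goes at most 50 mm and 8.59 degrees, less where a joint would pass 70% of its speed; a pose out of reach is approached as far as the arm can. A call with a gripper value outside its range is refused whole. The fingers move at their own pace and stop on an object; "newtons" is the grip in N (left out, the last holds). Time passes only in rows, so rows that repeat a pose let the fingers close. It gives the time, the measured TCP pose, the force, the opening and the grip force at its end, in the units of the state.
- state(): the state, without advancing time (a new reading comes with each control period).
- vision.read_camera(name): name is "side" or "top"; returns the picture (400x640x3 uint8, blue, green, red); there is no depth.
- vision.camera_model(name): a dict with "fx", "fy", "cx", "cy" (pixels), "k1" (the pictures are not rectified: a ray, as slopes to the right and down, at radius r is drawn at 1 + k1 r^2 times it, then the intrinsics apply), "world_to_cam" (4x4, takes a point from world to camera coordinates). Camera axes: x right, y down, z forward; pixel columns grow to the right and rows downward; lengths in m; the calibration is good to about 2 mm. A picture is of the moment at which its call begins. camera_model takes no time and is no camera call.
- bot.finish_job(): hands the job in; it is judged then, once.
The state is a dict: "t": time; "qpos": joint angles; "dq": joint speeds; "joint_efforts": joint torques, N m; "eef_pos": TCP position; "tool_rot": TCP orientation; "ft_force": force on the tool from outside, world axes, zero at the start; "torque": the same for the moment, N m; "width": finger opening in m; "gripper_force": force on a finger pad.
Only numpy, scipy, OpenCV 4.12 (cv2) and the standard library are available. Lean on these libraries where they do the work, as an engineer would, in place of code of your own. Each camera call takes 0.05 s, during which the arm holds its last target. There are 200 camera calls.

## Working session

There is one attempt and no reset: what is moved stays moved. The work goes in short steps, Python scripts to look and compute and a tool call to move; the robot and the scene stay as the last step left them, time stands still between calls to the robot, and variables do not carry over. Pictures are saved under pics/ and viewed, at most 10 in all, crops included, and the job is handed in when it is done.

Besides the shell and the picture viewer there is one more tool, called after "Emit:" in YAML: its name, and indented under it one key for each argument. send_rows: Moves the arm, as the interface text tells. Its arguments: {"type":"object","properties":{"deltas":{"type":"array"},"newtons":{"type":"number"}},"required":["deltas"]}

```bash
mkdir -p pics; ls; python3 - <<'E'
from station import state, vision, bot
import cv2
for n in("top","side"):
    cv2.imwrite(f"pics/{n}0.png",vision.read_camera(n)); m=vision.camera_model(n); print(n,m)
s=state();print(s);print(bot.nose_length)
E
```

```text
pics
top {'fx': 446.78293900060163, 'fy': 446.78293900060163, 'cx': 322.5688558608244, 'cy': 200.4084468566455, 'k1': -0.06160237368290083, 'world_to_cam': array([[-0.00679208, -0.99993623,  0.00902213, -0.01686419],
       [-0.98114382,  0.0049211 , -0.19321645,  0.57104935],
       [ 0.19315973, -0.01016435, -0.98111468,  1.56476181],
       [ 0.        ,  0.        ,  0.        ,  1.        ]])}
side {'fx': 465.88281770201195, 'fy': 465.88281770201195, 'cx': 323.05873940694494, 'cy': 193.3044557347979, 'k1': 0.003890245611370598, 'world_to_cam': array([[-0.98309728, -0.18299834,  0.00559781,  0.53829178],
       [-0.12463371,  0.64653008, -0.75263888,  0.17808354],
       [ 0.13411252, -0.74061492, -0.65840973,  1.7000182 ],
       [ 0.        ,  0.        ,  0.        ,  1.        ]])}
{'t': 0.1, 'qpos': array([ 1.04249853e+00,  4.94127745e-01,  1.34607153e+00, -4.14002584e-05,
        1.30248922e+00, -9.54926494e-02]), 'dq': array([ 2.19421975e-03, -2.42593084e-03, -1.20212269e-03, -1.73665674e-04,
        6.41778559e-05, -2.23879032e-03]), 'joint_efforts': array([ 2.28598772e-03, -8.83591318e+01, -3.84557176e+01, -9.62500599e-05,
        4.96087741e-03, -1.35824894e-04]), 'eef_pos': array([0.26198545, 0.56710105, 0.24475491]), 'tool_rot': array([-6.74473908e-01, -3.06803072e+00,  1.65736814e-03]), 'ft_force': array([ 0.27382813,  1.12161873, -0.24453762]), 'torque': array([0.01084195, 0.03846238, 0.04087155]), 'gripper_force': 0.0, 'width': 0.08572132937318197}
0.014
```

View pics/top0.png

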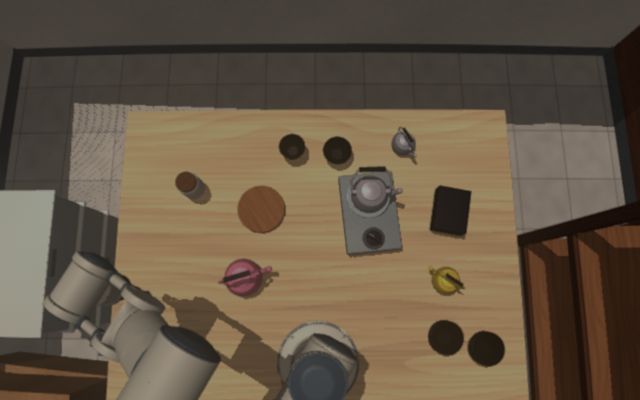

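View pics/side0.png

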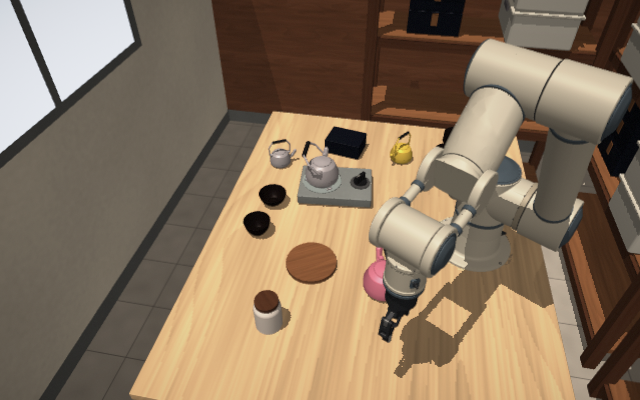

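The top view shows the board at about (261,209), the stove at (370,212), the knob at (373,238), the kettle at (372,192) and its black bail bar at (372,169). A pink decoy kettle stands at (243,277). In the side view the kettle is at (321,170), the knob at (360,181) and the bail at (306,149).

```bash
cat > h.py <<'E'
import numpy as np, cv2
from station import state, vision, bot
from scipy.spatial.transform import Rotation as R
def ray(n,px):
    m=vision.camera_model(n); K=np.array([[m['fx'],0,m['cx']],[0,m['fy'],m['cy']],[0,0,1]])
    d=cv2.undistortPoints(np.array(px,float).reshape(-1,1,2),K,np.array([m['k1'],0,0,0]))[:,0]
    T=m['world_to_cam']; c=-T[:3,:3].T@T[:3,3]
    return c,np.c_[d,np.ones(len(d))]@T[:3,:3]
def plane(n,px,z):
    c,d=ray(n,px); return c+d*((z-c[2])/d[:,2])[:,None]
def proj(n,P):
    m=vision.camera_model(n);T=m['world_to_cam']
    q=np.atleast_2d(P)@T[:3,:3].T+T[:3,3]; s=q[:,:2]/q[:,2:]; s=s*(1+m['k1']*(s**2).sum(1,keepdims=True))
    return s*[m['fx'],m['fy']]+[m['cx'],m['cy']]
def tri(p1,p2):
    A=np.zeros((3,3));b=np.zeros(3);
    L=[]
    for n,p in(("top",p1),("side",p2)):
        c,d=ray(n,[p]);d=d[0]/np.linalg.norm(d[0]);M=np.eye(3)-np.outer(d,d);A+=M;b+=M@c
    return np.linalg.solve(A,b)
E
python3 - <<'E'
from h import *
t=cv2.imread('pics/top0.png');s=cv2.imread('pics/side0.png')
a=cv2.resize(t[155:265,325:415],None,fx=5,fy=5,interpolation=cv2.INTER_CUBIC)
b=cv2.resize(s[130:215,290:385],None,fx=5,fy=5,interpolation=cv2.INTER_CUBIC)
cv2.imwrite('pics/tc.png',a);cv2.imwrite('pics/sc.png',b)
hsv=cv2.cvtColor(t,cv2.COLOR_BGR2HSV)
# stove: low-saturation
m=((hsv[...,1]<60)&(hsv[...,2]>50)).astype(np.uint8)*255
m[:, :325]=0;m[:,415:]=0;m[:155]=0;m[265:]=0
cs=cv2.findContours(m,0,2)[0];c=max(cs,key=cv2.contourArea);print(cv2.contourArea(c),cv2.approxPolyDP(c,6,True)[:,0].tolist())
# board
print('boardhsv',hsv[209,261],hsv[209,225])
m=((hsv[...,2]<hsv[209,225][2]-30)).astype(np.uint8)*255
m[:, :225]=0;m[:,300:]=0;m[:175]=0;m[245:]=0
c=max(cv2.findContours(m,0,2)[0],key=cv2.contourArea);e=cv2.fitEllipse(c);print(e,plane('top',[e[0]],.018))
E
```

```text
4172.0 [[340, 176], [347, 252], [400, 248], [394, 195], [401, 189], [393, 188], [391, 172]]
boardhsv [ 12 148 107] [ 19  96 152]
((261.3772888183594, 209.34471130371094), (46.51860427856445, 47.39256286621094), 128.88839721679688) [[0.54582686 0.20591674 0.018     ]]
```

View pics/tc.png

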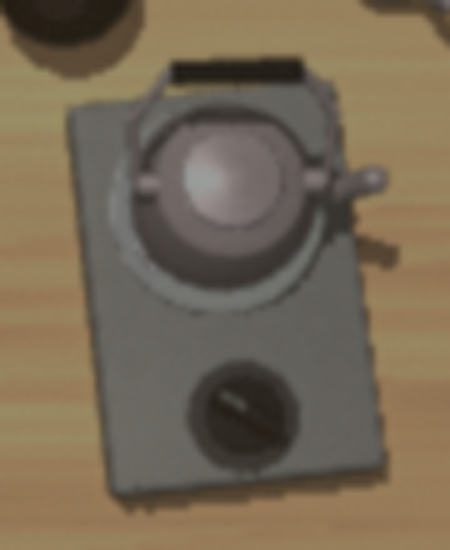

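View pics/sc.png

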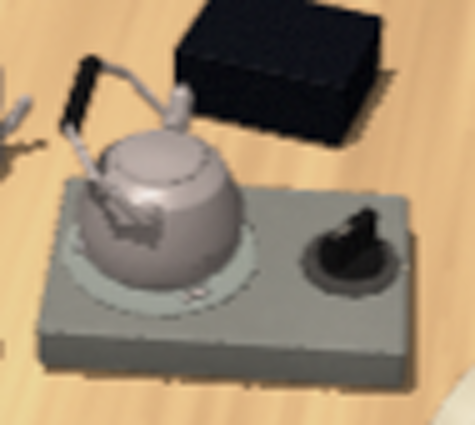

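```bash
python3 - <<'E'
from h import *
np.set_printoptions(precision=4,suppress=True)
T=lambda u,v:((u+.5)/5-.5+325,(v+.5)/5-.5+155)
S=lambda u,v:((u+.5)/5-.5+290,(v+.5)/5-.5+130)
c=plane('top',[T(70,107),T(330,82),T(383,465),T(113,490)],.05)
print(c[:,:2]); ctr=c.mean(0)[:2]
x=(c[0]-c[3]+c[1]-c[2])[:2];y=(c[0]-c[1]+c[3]-c[2])[:2]
print('ctr',ctr,'len',np.linalg.norm(x)/2,np.linalg.norm(y)/2,'yaw',np.arctan2(x[1],x[0]),np.arctan2(-y[0],y[1]))
yaw=np.arctan2(x[1],x[0]);X=np.array([np.cos(yaw),np.sin(yaw)])
print('plate',ctr+.055*X,'knob',ctr-.098*X)
t=cv2.imread('pics/top0.png')
g=t[225:252,358:390].max(2).astype(int); 
print('disc centre',plane('top',[T(244,415)],.06))
print('mark+ends',plane('top',[T(233,400),T(218,388),T(290,440)],.094))
h=plane('top',[T(147,185),T(315,178)],.134);print('hinge',h,h.mean(0),np.arctan2(-(h[0]-h[1])[0],(h[0]-h[1])[1]))
print('lid',plane('top',[T(232,182)],.155))
b=tri(T(237,70),S(82,95));print('bar tri',b, proj('top',b),proj('side',b))
for a in(.7,.75,.8,.85,.9,.95,1.):
    P=np.array([*(h.mean(0)[:2]+.09*np.sin(a)*X),.134+.09*np.cos(a)]); print(a,P,proj('top',P),proj('side',P))
print('bar px',T(237,70),S(82,95))
bb=plane('top',[T(172,72),T(302,68)],.19);print('bar dir',bb,np.arctan2(-(bb[0]-bb[1])[0],(bb[0]-bb[1])[1]))
q=state();print(R.from_rotvec(q['tool_rot']).as_matrix())
E
```

```text
[[ 0.6634 -0.08  ]
 [ 0.6817 -0.2728]
 [ 0.3984 -0.3007]
 [ 0.3821 -0.1068]]
ctr [ 0.5314 -0.1901] len 0.2836167026413829 0.19413668362887465 yaw 0.09675583168812608 0.08946123485784035
plate [ 0.5861 -0.1847] knob [ 0.4339 -0.1995]
disc centre [[ 0.434  -0.2006  0.06  ]]
mark+ends [[ 0.4408 -0.189   0.094 ]
 [ 0.4493 -0.1787  0.094 ]
 [ 0.4125 -0.2281  0.094 ]]
hinge [[ 0.5861 -0.1286  0.134 ]
 [ 0.5905 -0.2456  0.134 ]] [ 0.5883 -0.1871  0.134 ] 0.037948965925223184
lid [[ 0.5834 -0.1851  0.155 ]]
bar tri [ 0.6504 -0.1854  0.1985] [[372.0033 168.7176]] [[305.9022 148.5692]]
0.7 [ 0.646  -0.1815  0.2028] [[371.0289 169.6385]] [[306.7746 148.364 ]]
0.75 [ 0.6494 -0.1811  0.1999] [[370.8009 168.9034]] [[305.9166 148.9492]]
0.8 [ 0.6526 -0.1808  0.1967] [[370.5742 168.2287]] [[305.1012 149.57  ]]
0.85 [ 0.6556 -0.1805  0.1934] [[370.3492 167.6157]] [[304.3303 150.2248]]
0.9 [ 0.6585 -0.1803  0.1899] [[370.1266 167.0656]] [[303.6059 150.9115]]
0.95 [ 0.6612 -0.18    0.1864] [[369.9069 166.5794]] [[302.9296 151.6284]]
1.0 [ 0.6637 -0.1798  0.1826] [[369.6909 166.158 ]] [[302.303  152.3733]]
bar px (372.0, 168.6) (306.0, 148.6)
bar dir [[ 0.6519 -0.1425  0.19  ]
 [ 0.6544 -0.2305  0.19  ]] 0.028373969819265002
[[-0.9078  0.4194 -0.0005]
 [ 0.4194  0.9078 -0.001 ]
 [ 0.0001 -0.0011 -1.    ]]
```

```bash
cat >> h.py <<'E'
def go(p,ang,q=None):
    "tool-frame delta to world TCP p with closing line at world angle ang (deg), tool down"
    s=state(); M=R.from_rotvec(s['tool_rot']).as_matrix(); a=np.radians(ang)
    y=np.array([np.cos(a),np.sin(a),0]);z=np.array([0,0,-1]);G=np.c_[np.cross(y,z),y,z]
    print('turn/8deg',np.round(np.degrees(R.from_matrix(M.T@G).as_rotvec())/8,2),'shift cm',np.round(100*M.T@(np.array(p)-s['eef_pos']),2))
E
python3 - <<'E'
from h import *
go([.434,-.200,.32],-37);go([.434,-.200,.13],-37)
E
```

```text
turn/8deg [-1.000e-02  1.000e-02  1.278e+01] shift cm [-47.79 -62.43  -7.46]
turn/8deg [-1.000e-02  1.000e-02  1.278e+01] shift cm [-47.79 -62.41  11.54]
```

Emit:
send_rows:
  deltas:
    - [[0,0,0],[0,0,-5],8.5]
    - [[0,0,1],[-3,-4,-8],8.5]
    - [[0,0,12.8],[-47.8,-62.4,-8],8.5]
    - [[0,0,12.8],[-47.8,-62.4,-8],8.5]
    - [[0,0,12.8],[-47.8,-62.4,-8],8.5]
    - [[0,0,12.8],[-47.8,-62.4,-8],8.5]
    - [[0,0,12.8],[-47.8,-62.4,-8],8.5]
    - [[0,0,12.8],[-47.8,-62.4,-8],8.5]
    - [[0,0,12.8],[-47.8,-62.4,-8],8.5]
    - [[0,0,12.8],[-47.8,-62.4,-8],8.5]
    - [[0,0,12.8],[-47.8,-62.4,-8],8.5]
    - [[0,0,12.8],[-47.8,-62.4,-8],8.5]
    - [[0,0,12.8],[-47.8,-62.4,-8],8.5]
    - [[0,0,12.8],[-47.8,-62.4,-8],8.5]
    - [[0,0,12.8],[-47.8,-62.4,-8],8.5]
    - [[0,0,12.8],[-47.8,-62.4,-8],8.5]
    - [[0,0,12.8],[-47.8,-62.4,-8],8.5]
    - [[0,0,12.8],[-47.8,-62.4,-8],8.5]
    - [[0,0,12.8],[-47.8,-62.4,-8],8.5]
    - [[0,0,12.8],[-47.8,-62.4,-8],8.5]
  newtons: 40

```text
t: 2.1
eef_pos: [0.434, -0.1988, 0.3251]
tool_rot: [-2.813, -1.397, 0.0]
ft_force: [0.1, 0.5, -0.4]
width: 0.0849
gripper_force: 0.0
```

```bash
python3 - <<'E'
from h import *
s=state();print(s['eef_pos'],s['qpos'],s['ft_force'])
go([.434,-.200,.083],-37)
E
```

```text
[ 0.43398578 -0.19875168  0.32508138] [-5.54776656e-01  2.05735206e-01  1.57219191e+00  1.93934861e-04
  1.36449499e+00  9.40999936e-02] [ 0.05004047  0.47449607 -0.42880947]
turn/8deg [-0.01 -0.   -0.02] shift cm [-0.1   0.1  24.21]
```

Emit:
send_rows:
  deltas:
    - [[0,0,0],[-0.1,0.1,5],8.5]
    - [[0,0,0],[-0.1,0.1,10],8.5]
    - [[0,0,0],[-0.1,0.1,15],8.5]
    - [[0,0,0],[-0.1,0.1,19],8.0]
    - [[0,0,0],[-0.1,0.1,22],6.5]
    - [[0,0,0],[-0.1,0.1,23.4],5]
    - [[0,0,0],[-0.1,0.1,24.2],4]
    - [[0,0,0],[-0.1,0.1,24.2],3]
    - [[0,0,0],[-0.1,0.1,24.2],2]
    - [[0,0,0],[-0.1,0.1,24.2],1]
    - [[0,0,0],[-0.1,0.1,24.2],1]
    - [[0,0,0],[-0.1,0.1,24.2],1]
  newtons: 30

```text
t: 3.3
eef_pos: [0.4355, -0.2013, 0.0844]
tool_rot: [2.812, 1.396, 0.003]
ft_force: [4.0, 2.5, 10.0]
width: 0.0134
gripper_force: 36.1
```

Emit:
send_rows:
  deltas:
    - [[0,0,-0.5],[0,0,-0.2],1]
    - [[0,0,-1.5],[0,0,-0.2],1]
    - [[0,0,-2.5],[0,0,-0.2],1]
    - [[0,0,-3.5],[0,0,-0.2],1]
    - [[0,0,-4.5],[0,0,-0.2],1]
    - [[0,0,-5.5],[0,0,-0.2],1]
    - [[0,0,-6.5],[0,0,-0.2],1]
    - [[0,0,-7.5],[0,0,-0.2],1]
    - [[0,0,-8.5],[0,0,-0.2],1]
    - [[0,0,-9.5],[0,0,-0.2],1]
    - [[0,0,-10.5],[0,0,-0.2],1]
    - [[0,0,-11.5],[0,0,-0.2],1]
    - [[0,0,-12.5],[0,0,-0.2],1]
    - [[0,0,-13.5],[0,0,-0.2],1]
    - [[0,0,-14.5],[0,0,-0.2],1]
    - [[0,0,-15.5],[0,0,-0.2],1]
    - [[0,0,-16],[0,0,-0.2],1]

```text
t: 5.0
eef_pos: [0.4359, -0.2012, 0.0853]
tool_rot: [-0.03, 3.139, -0.001]
ft_force: [13.0, 1.7, -22.9]
width: 0.0133
gripper_force: 32.5
```

```bash
python3 - <<'E'
from h import *
s=state();print(s['eef_pos'],s['qpos'],s['ft_force'],s['torque'])
M=R.from_rotvec(s['tool_rot']).as_matrix();print(np.degrees(np.arctan2(M[1,1],M[0,1])))
E
```

```text
[ 0.43593077 -0.20121154  0.08533374] [-5.57460856e-01  5.34292364e-01  1.86860958e+00  1.26777401e-03
  7.36156870e-01 -2.14830166e+00] [ 12.97864127   1.66465006 -22.91998155] [ 0.41981665 -2.33339674 -0.03341487]
91.09464753092765
```

Emit:
send_rows:
  deltas:
    - [[0,0,-0.15],[0,0,0.1],1]
    - [[0,0,-0.3],[0,0,0.1],1]
    - [[0,0,-0.45],[0,0,0.1],1]
    - [[0,0,-0.6],[0,0,0.1],1]
    - [[0,0,-0.75],[0,0,0.1],1]
    - [[0,0,-0.75],[0,0,0.1],1]

```text
t: 5.6
eef_pos: [0.436, -0.2012, 0.0852]
tool_rot: [-0.186, 3.133, -0.002]
ft_force: [9.0, 5.5, 0.4]
width: 0.0134
gripper_force: 38.6
```

```bash
python3 - <<'E'
from h import *
s=state();print(s['eef_pos'],s['qpos'],s['ft_force'],s['torque'])
M=R.from_rotvec(s['tool_rot']).as_matrix();print(np.degrees(np.arctan2(M[1,1],M[0,1])))
E
```

```text
[ 0.43601799 -0.20120539  0.08515774] [-5.57500101e-01  5.34468824e-01  1.86915095e+00  1.59506829e-03
  7.34695986e-01 -2.24783493e+00] [8.95718453 5.51502631 0.39771994] [ 0.83662857 -1.51493548 -0.70421498]
96.78122482689443
```

Emit:
send_rows:
  deltas:
    - [[0,0,0],[0,0,0],3]
    - [[0,0,0],[0,0,0],5]
    - [[0,0,0],[0,0,0],6]
    - [[0,0,0],[0,0,-2],6]
    - [[0,0,0],[0,0,-6],6]
    - [[0,0,0],[0,0,-11],6]
    - [[0,0,0],[0,0,-16],6]
    - [[0,0,0],[0,0,-21],6]
    - [[0,0,0],[0,0,-22],6]
    - [[0,0,0],[0,0,-22],6]

```text
t: 6.6
eef_pos: [0.435, -0.2013, 0.3059]
tool_rot: [-0.186, 3.133, -0.003]
ft_force: [-0.3, 0.1, -0.4]
width: 0.0602
gripper_force: 0.0
```

```bash
python3 - <<'E'
from h import *
t=vision.read_camera('top');s=vision.read_camera('side')
S=cv2.resize(s[120:220,270:400],None,fx=4,fy=4,interpolation=cv2.INTER_CUBIC);A=cv2.resize(t[155:265,325:415],None,fx=400/110,fy=400/110,interpolation=cv2.INTER_CUBIC)
A=A[:400];S=S[:400]
h=min(len(A),len(S));o=np.hstack([S[:h],A[:h]])
o=cv2.resize(o,None,fx=.9,fy=.9)
cv2.imwrite('pics/k1.png',o);print(o.shape,state()['eef_pos'])
go([.650,-.185,.32],1.9);go([.650,-.185,.194],1.9)
E
```

```text
(360, 762, 3) [ 0.43392688 -0.20064663  0.3031151 ]
turn/8deg [-0.000e+00 -1.000e-02  1.186e+01] shift cm [-21.64  -1.    -1.72]
turn/8deg [-0.000e+00 -1.000e-02  1.186e+01] shift cm [-21.66  -1.01  10.88]
```

View pics/k1.png

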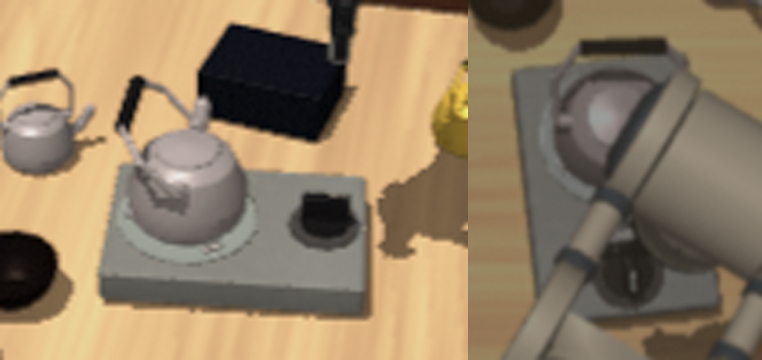

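The knob's bar now lies along the stove's x, with its white mark toward the robot at about (632,290) in the crop. That matches the stop torque felt, so it is off. The kettle has not moved.

Emit:
send_rows:
  deltas:
    - [[0,0,1],[-2,0,-2],6]
    - [[0,0,2],[-4,0,-2],6]
    - [[0,0,3],[-6,0,-2],6]
    - [[0,0,4],[-8,0,-2],6]
    - [[0,0,5],[-10,-0.4,-2],6]
    - [[0,0,6],[-12,-0.5,-2],6]
    - [[0,0,7],[-14,-0.6,-2],6]
    - [[0,0,8],[-16,-0.7,-2],6]
    - [[0,0,9],[-18,-0.8,-2],6]
    - [[0,0,10],[-20,-0.9,-2],6]
    - [[0,0,11],[-21.6,-1,-2],6]
    - [[0,0,11.9],[-21.6,-1,-2],6]
    - [[0,0,11.9],[-21.6,-1,2],6]
    - [[0,0,11.9],[-21.6,-1,5],6]
    - [[0,0,11.9],[-21.6,-1,7],6]
    - [[0,0,11.9],[-21.6,-1,7],6]

```text
t: 8.3
eef_pos: [0.6479, -0.1845, 0.2288]
tool_rot: [-2.185, -2.246, 0.006]
ft_force: [-0.8, -0.3, -0.0]
width: 0.0602
gripper_force: 0.0
```

```bash
python3 - <<'E'
from h import *
s=vision.read_camera('side')
o=cv2.resize(s[90:210,250:390],None,fx=5,fy=5,interpolation=cv2.INTER_CUBIC)[:600]
cv2.imwrite('pics/k2.png',o);print(o.shape,state()['eef_pos'])
go([.650,-.185,.195],1.9)
print(proj('side',np.array([.65,-.185,.199]))-[250,90])
E
```

```text
(600, 700, 3) [ 0.64895688 -0.18489721  0.23134741]
turn/8deg [-0.04 -0.01 -0.04] shift cm [-0.02  0.12  3.63]
[[55.97493769 58.53469783]]
```

View pics/k2.png

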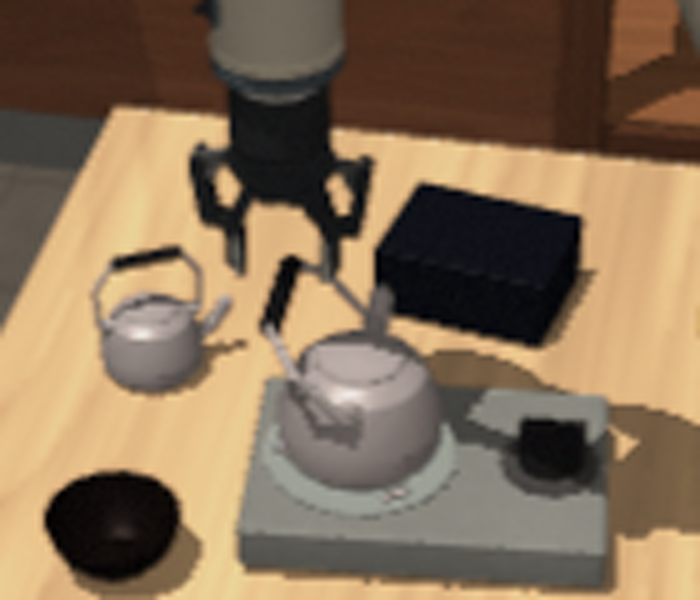

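The open fingers, at about (238,270) and (330,275), straddle the bar at (280,293). I'll go down, close loosely and swing.

Emit:
send_rows:
  deltas:
    - [[0,0,0],[0,0.1,1.5],6]
    - [[0,0,0],[0,0.1,3],6]
    - [[0,0,0],[0,0.1,3.6],5]
    - [[0,0,0],[0,0.1,3.6],4]
    - [[0,0,0],[0,0.1,3.6],3]
    - [[0,0,0],[0,0.1,3.6],2.5]
    - [[0,0,0],[0,0.1,3.6],2.5]
  newtons: 20

```text
t: 9.05
eef_pos: [0.6515, -0.1854, 0.199]
tool_rot: [2.189, 2.252, 0.001]
ft_force: [0.4, 0.5, -0.5]
width: 0.0247
gripper_force: 0.0
```

Emit:
send_rows:
  deltas:
    - [[0,0,0],[0,-0.4,-0.3],2.4]
    - [[0,0,0],[0,-0.8,-0.7],2.4]
    - [[0,0,0],[0,-1.4,-1.1],2.4]
    - [[0,0,0],[0,-2.0,-1.4],2.4]
    - [[0,0,0],[0,-2.6,-1.7],2.4]
    - [[0,0,0],[0,-3.2,-2.0],2.4]
    - [[0,0,0],[0,-3.8,-2.2],2.4]
    - [[0,0,0],[0,-4.5,-2.4],2.4]
    - [[0,0,0],[0,-5.0,-2.5],2.4]
    - [[0,0,0],[0,-5.4,-2.5],2.4]
    - [[0,0,0],[0,-5.9,-2.5],2.4]
    - [[0,0,0],[0,-6.3,-2.5],2.4]
    - [[0,0,0],[0,-6.5,-2.5],2.4]
    - [[0,0,0],[0,-6.5,-2.5],2.4]
  newtons: 20

```text
t: 10.45
eef_pos: [0.5859, -0.1871, 0.2232]
tool_rot: [-2.19, -2.252, 0.0]
ft_force: [-1.3, -0.4, -0.1]
width: 0.0241
gripper_force: 0.0
```

```bash
python3 - <<'E'
from h import *
s=vision.read_camera('side')
o=cv2.resize(s[90:210,250:390],None,fx=5,fy=5,interpolation=cv2.INTER_CUBIC)[:600]
cv2.imwrite('pics/k3.png',o);s=state();print(s['eef_pos'],s['ft_force'],s['torque'],s['width'])
E
```

```text
[ 0.58612134 -0.18710254  0.22321671] [-0.59700561 -0.18422538 -0.50765099] [ 0.03787346 -0.00330401 -0.00644984] 0.023931505714761155
```

View pics/k3.png

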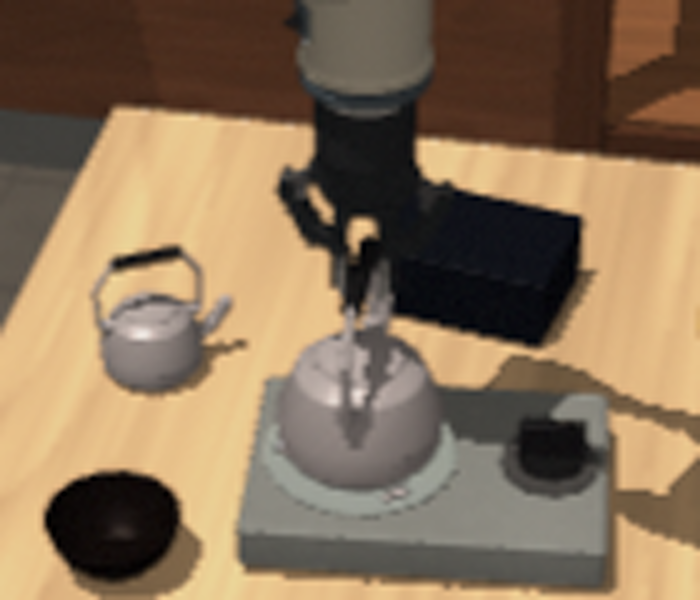

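The bail is upright between the fingers at about (360,275). Next I'll lower 4 mm, grip and lift slowly.

Emit:
send_rows:
  deltas:
    - [[0,0,0],[0,0,0.3],2.4]
    - [[0,0,0],[0,0,0.4],2.0]
    - [[0,0,0],[0,0,0.4],1.6]
    - [[0,0,0],[0,0,0.4],1.2]
    - [[0,0,0],[0,0,0.4],1.0]
    - [[0,0,0],[0,0,0.4],1.0]
  newtons: 70

```text
t: 11.1
eef_pos: [0.5861, -0.187, 0.219]
tool_rot: [-2.19, -2.252, 0.0]
ft_force: [2.4, 0.4, -5.1]
width: 0.0161
gripper_force: 68.2
```

Emit:
send_rows:
  deltas:
    - [[0,0,0],[0,0,-0.05],1]
    - [[0,0,0],[0,0,-0.1],1]
    - [[0,0,0],[0,0,-0.2],1]
    - [[0,0,0],[0,0,-0.3],1]
    - [[0,0,0],[0,0,-0.5],1]
    - [[0,0,0],[0,0,-0.8],1]
    - [[0,0,0],[0,0,-1.1],1]
    - [[0,0,0],[0,0,-1.5],1]
    - [[0,0,0],[0,0,-2],1]
    - [[0,0,0],[0,0,-2.4],1]
    - [[0,0,0],[0,0,-2.7],1]
    - [[0,0,0],[0,0,-2.9],1]
    - [[0,0,0],[0,0,-3],1]
    - [[0,0,0],[0,0,-3],1]

```text
t: 12.5
eef_pos: [0.5862, -0.1871, 0.2493]
tool_rot: [2.19, 2.252, 0.0]
ft_force: [0.4, 0.5, -7.6]
width: 0.0161
gripper_force: 68.3
```

```bash
python3 - <<'E'
from h import *
s=vision.read_camera('side');t=vision.read_camera('top')
o=cv2.resize(s[90:210,250:390],None,fx=5,fy=5,interpolation=cv2.INTER_CUBIC)[:600]
cv2.imwrite('pics/k4.png',o);s=state();print(s['eef_pos'],s['ft_force'],s['torque'],s['width'])
go([.546+s['eef_pos'][0]-.585,.206,.30],1.9)
E
```

```text
[ 0.58615447 -0.18707395  0.24913459] [-0.7594037   0.37048991 -7.30809748] [-0.04755847  0.02335612 -0.00356023] 0.016024178364432432
turn/8deg [-0.   -0.   -0.04] shift cm [39.4  -2.8  -5.08]
```

View pics/k4.png

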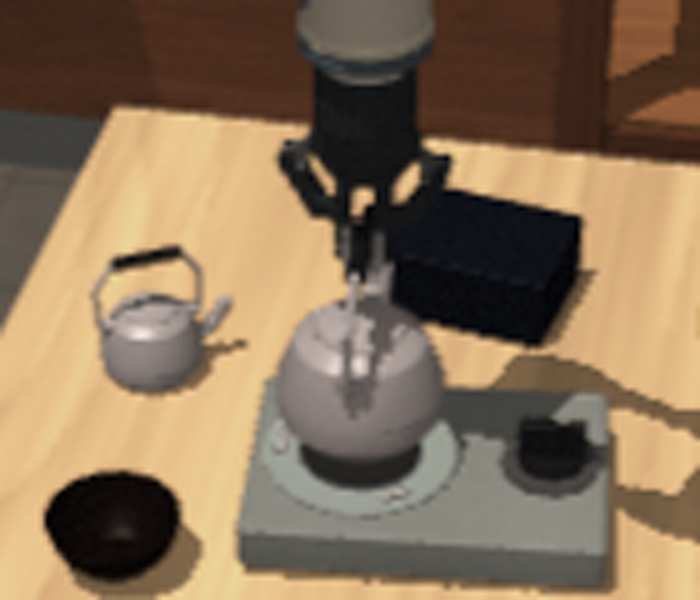

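The kettle is lifted clear and hangs level, with dark shadow below its foot at about (360,465); the weight reads about 7.3 N. Now I'll carry it over to the board.

Emit:
send_rows:
  deltas:
    - [[0,0,0],[0.1,0,-0.3],1]
    - [[0,0,0],[0.4,0,-0.8],1]
    - [[0,0,0],[0.9,-0.1,-1.4],1]
    - [[0,0,0],[1.7,-0.1,-1.8],1]
    - [[0,0,0],[2.8,-0.2,-2],1]
    - [[0,0,0],[4.2,-0.3,-2],1]
    - [[0,0,0],[5.8,-0.4,-2],1]
    - [[0,0,0],[7.6,-0.5,-2],1]
    - [[0,0,0],[9.6,-0.6,-2],1]
    - [[0,0,0],[11.6,-0.8,-2],1]
    - [[0,0,0],[13.6,-1.0,-2],1]
    - [[0,0,0],[15.6,-1.1,-2],1]
    - [[0,0,0],[17.6,-1.2,-2],1]
    - [[0,0,0],[19.6,-1.4,-2],1]
    - [[0,0,0],[21.6,-1.5,-2],1]
    - [[0,0,0],[23.6,-1.6,-2],1]
    - [[0,0,0],[25.6,-1.8,-2],1]
    - [[0,0,0],[27.6,-1.9,-2],1]
    - [[0,0,0],[29.6,-2,-2],1]
    - [[0,0,0],[31.4,-2.2,-2],1]

```text
t: 14.6
eef_pos: [0.5547, 0.1282, 0.2692]
tool_rot: [-2.189, -2.253, 0.0]
ft_force: [-0.6, 0.5, -7.7]
width: 0.0158
gripper_force: 68.4
```

Emit:
send_rows:
  deltas:
    - [[0,0,0],[1.6,-0.1,0],1]
    - [[0,0,0],[3.1,-0.2,0],1]
    - [[0,0,0],[4.4,-0.3,0],1]
    - [[0,0,0],[5.6,-0.4,0],1]
    - [[0,0,0],[6.6,-0.5,0],1]
    - [[0,0,0],[7.3,-0.6,0],1]
    - [[0,0,0],[7.7,-0.6,0],1]
    - [[0,0,0],[8,-0.6,0],1]
    - [[0,0,0],[8,-0.6,0],1]
    - [[0,0,0],[8,-0.6,0],1]

```text
t: 15.6
eef_pos: [0.5473, 0.2057, 0.2693]
tool_rot: [2.19, 2.252, -0.0]
ft_force: [0.1, -0.0, -7.5]
width: 0.0161
gripper_force: 68.4
```

```bash
python3 - <<'E'
from h import *
s=vision.read_camera('side')
o=cv2.resize(s[150:300,240:400],None,fx=4,fy=4,interpolation=cv2.INTER_CUBIC)
cv2.imwrite('pics/k5.png',o);s=state();print(s['eef_pos'],s['ft_force'],s['torque'],s['width'])
go([.547,.205,.183],1.9)
E
```

```text
[0.54726287 0.2056001  0.26926433] [-0.0328848   0.54526071 -8.27186584] [0.02944368 0.04416356 0.01534934] 0.016061875705508818
turn/8deg [-0.    0.   -0.04] shift cm [-0.06 -0.03  8.63]
```

View pics/k5.png

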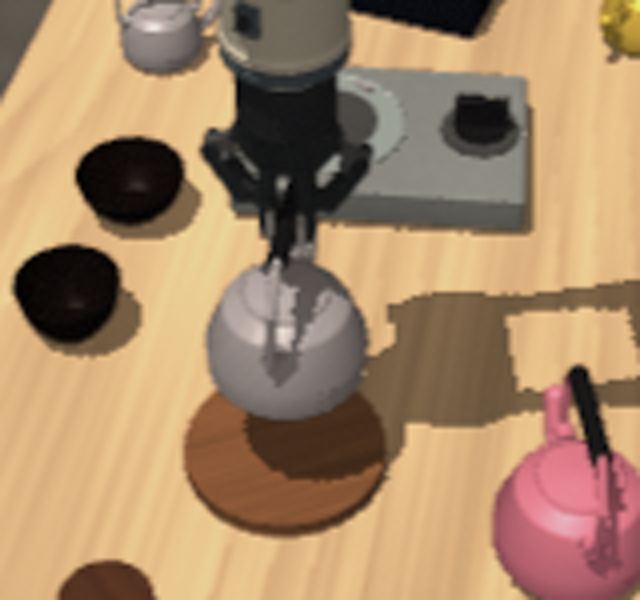

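The kettle hangs level over the board: kettle at about (287,340), board at (285,455) in the crop. Lowering it.

Emit:
send_rows:
  deltas:
    - [[0,0,0],[0,0,0.3],1]
    - [[0,0,0],[0,0,0.9],1]
    - [[0,0,0],[0,0,1.7],1]
    - [[0,0,0],[0,0,2.7],1]
    - [[0,0,0],[0,0,3.7],1]
    - [[0,0,0],[0,0,4.7],1]
    - [[0,0,0],[0,0,5.7],1]
    - [[0,0,0],[0,0,6.5],1]
    - [[0,0,0],[0,0,7.1],1]
    - [[0,0,0],[0,0,7.6],1]
    - [[0,0,0],[0,0,7.9],1]
    - [[0,0,0],[0,0,8.1],1]
    - [[0,0,0],[0,0,8.2],1]
    - [[0,0,0],[0,0,8.2],1]
    - [[0,0,0],[0,0,8.2],1]

```text
t: 17.15
eef_pos: [0.5473, 0.206, 0.1875]
tool_rot: [2.19, 2.252, 0.001]
ft_force: [0.1, -0.0, -7.7]
width: 0.0159
gripper_force: 68.3
```

Emit:
send_rows:
  deltas:
    - [[0,0,0],[0,0,0.05],1]
    - [[0,0,0],[0,0,0.1],1]
    - [[0,0,0],[0,0,0.15],1]
    - [[0,0,0],[0,0,0.2],1]
    - [[0,0,0],[0,0,0.25],1]
    - [[0,0,0],[0,0,0.3],1]
    - [[0,0,0],[0,0,0.3],1]
    - [[0,0,0],[0,0,0.3],1]

```text
t: 17.95
eef_pos: [0.5472, 0.2059, 0.1843]
tool_rot: [-2.19, -2.252, 0.0]
ft_force: [-0.4, 0.6, -7.9]
width: 0.0159
gripper_force: 68.3
```

Emit:
send_rows:
  deltas:
    - [[0,0,0],[0,0,0.04],1]
    - [[0,0,0],[0,0,0.08],1]
    - [[0,0,0],[0,0,0.12],1]
    - [[0,0,0],[0,0,0.12],1]
    - [[0,0,0],[0,0,0.12],1]

```text
t: 18.45
eef_pos: [0.5472, 0.206, 0.1831]
tool_rot: [2.19, 2.252, -0.0]
ft_force: [-0.7, 0.0, -7.2]
width: 0.0162
gripper_force: 68.6
```

Emit:
send_rows:
  deltas:
    - [[0,0,0],[0,0,0.04],1]
    - [[0,0,0],[0,0,0.08],1]
    - [[0,0,0],[0,0,0.12],1]
    - [[0,0,0],[0,0,0.12],1]
    - [[0,0,0],[0,0,0.12],1]

```text
t: 18.95
eef_pos: [0.5478, 0.206, 0.1829]
tool_rot: [2.189, 2.251, 0.002]
ft_force: [-2.3, -1.4, 9.5]
width: 0.0157
gripper_force: 70.2
```

Touchdown at z=0.183. I'll relieve the press, open and retreat.

Emit:
send_rows:
  deltas:
    - [[0,0,0],[0,0,-0.07],1]
    - [[0,0,0],[0,0,-0.07],1]
    - [[0,0,0],[0,0,-0.07],2]
    - [[0,0,0],[0,0,-0.07],3]
    - [[0,0,0],[0,0,-0.07],4]
    - [[0,0,0],[0,0,-0.07],5]
    - [[0,0,0],[0,0,-0.07],5.5]
    - [[0,0,0],[0,0,-0.07],5.5]
    - [[0,0,0],[0,0,-0.8],5.5]
    - [[0,0,0],[0,0,-2],5.5]
    - [[0,0,0],[0,0,-4],5.5]
    - [[0,0,0],[0,0,-8],5.5]
    - [[0,0,0],[0,0,-12],5.5]
    - [[0,0,0],[0,0,-14],5.5]
    - [[0,0,0],[0,0,-14],5.5]

```text
t: 20.45
eef_pos: [0.5484, 0.2063, 0.3263]
tool_rot: [2.188, 2.25, 0.009]
ft_force: [-0.2, 0.1, -0.2]
width: 0.0552
gripper_force: 0.0
```

```bash
python3 - <<'E'
from h import *
s=vision.read_camera('side')
o=cv2.resize(s[120:300,240:400],None,fx=3.3,fy=3.3,interpolation=cv2.INTER_CUBIC)
cv2.imwrite('pics/k6.png',o);s=state();print(s['t'],s['eef_pos'],s['ft_force'],s['width'])
E
```

```text
20.5 [0.54775581 0.20609883 0.3241703 ] [ 0.08351681 -0.27479523 -0.14564228] 0.054860277072571836
```

View pics/k6.png

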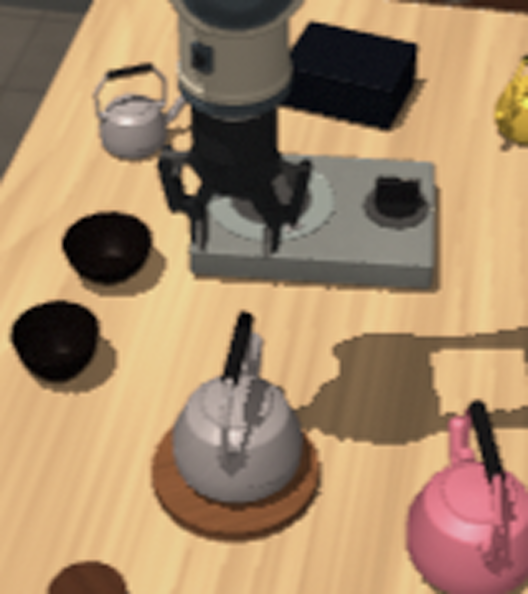

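The kettle at about (238,440) stands upright and centred on the board at (235,475), released with its bail up. The knob is still off, and the bowls and the box look unmoved.

```bash
python3 -c "
from station import bot
print(bot.finish_job())"
```

```text
the job is handed in; nothing more can be done
None
```

The job is handed in at about 20.5 s of the 72 s: the knob is turned to its off stop, and the kettle stands upright and released on the board with its handle up; I did not knowingly touch anything else, though I took no last look at the jar.

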